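# Unclip the delivery tote and lay its lid on the counter mat

## Task

Open the delivery tote on the dispensing counter: press and roll the two sprung bale clips outward off the lid, one at each end, until each has snapped over and stays open by itself, then lift the lid off by its handle and set it down gently, handle up and wholly on the dark counter mat, and let go. Hold the tote still by the way you press: it must not slide or lift more than a finger's breadth (15 mm), no clip may be forced, and the other things on the counter are left alone.

Things in the scene. Friction and masses are not known exactly. Their poses are not given: they have to be found in the camera images.
- tote: Grey clip-lid tote holding medicine cartons, loose, about 0.7 to 1.1 kg. Outside 124 mm along its x, 184 mm along its y, 86 mm high to the rim that carries the lid. Origin: centre of its underside; z up. A clip sits on each end wall (+y and -y end). Its smooth foot slides easily: friction 0.19 to 0.28, so 2 to 4 N sideways moves it, but more is needed while something presses it down.
- lid: Loose white lid, 0.18 to 0.29 kg. Flange 130 mm along its x, 190 mm along its y, 7 mm thick (6 to 13 mm above the origin; low ribs to 16 mm). Under it a 106 x 166 x 6 mm plug sits in the tote's mouth with 5 mm play. Origin: centre of the plug's underside, 80 mm above the tote's origin when seated (flat top at 93 mm), axes then parallel to the tote's; z up. Off the tote it lies flat on the plug.
- lid_handle (a point): Centre of the lid's handle bar: a rigid bridge along the lid's x, 80 mm long, 16 mm thick along the lid's y, 14 mm high (30 to 44 mm above the lid's origin), in the middle of the lid, held up by a foot at each end. Pinch it from above across the lid's y. Axes as the lid's.
- clip_a (a joint): Angle of the clip at the tote's +y end: 0 closed, 1.9 rad fully open (lying out and down from the pivot). Over-centre spring: about 0.28 N m holds it shut at 0 (4 to 5 N sideways at the rolled edge, more lower down or if moved fast), fading to nothing at 1.0 rad; past that the spring throws it open to 1.9. Let go earlier, it snaps shut again. Do not load it with over 30 N.
- clip_b (a joint): The same for the identical clip at the tote's -y end.
- clip_a_edge (a point): Centre of the rolled top edge of clip_a's finger tab (moves with the clip): a bar 48 mm long along the tote's x, 9 mm thick. Closed, it stands right above the pivot, 63 mm over it, so pressing straight down does not turn the clip but holds the tote still. Press it down firmly (15 to 20 N) and draw it outward (tote's +y) over its arc about the pivot; sideways force alone shoves the tote.
- clip_b_edge (a point): The same point of clip_b at the tote's -y end; it opens outward towards the tote's -y.
- clip_a_pivot (a point): Pivot of clip_a: hinge axis along the tote's x, 60 mm above the tote's underside, 103 mm from the tote's centre along +y. The clip is a bail of 5 mm wire 57 mm wide: two legs rise past the lid's edge and bend inward over it to a cross bar 17 mm inboard of the pivot, which holds the lid down (1 mm of play). From the bar a grey plastic finger tab 46 mm wide flares up and outward to the rolled edge.
- clip_b_pivot (a point): Pivot of clip_b, 103 mm along the tote's -y, 60 mm up.
- mat: Dark rubber counter mat lying flat and fixed, 210 mm along its x, 270 mm along its y, 4 mm thick. Origin: centre of its underside. The lid fits on it with its long side along the mat's y.
- lid_corner0 (a point): Corner of the lid's flange at (+ 65, + 95) mm in the lid's x, y, on the underside of the flange, 6 mm above the lid's origin.
- lid_corner1 (a point): Corner of the lid's flange at (+ 65, - 95) mm in the lid's x, y, on the underside of the flange, 6 mm above the lid's origin.
- lid_corner2 (a point): Corner of the lid's flange at (- 65, - 95) mm in the lid's x, y, on the underside of the flange, 6 mm above the lid's origin.
- lid_corner3 (a point): Corner of the lid's flange at (- 65, + 95) mm in the lid's x, y, on the underside of the flange, 6 mm above the lid's origin.
- pill_jar: Bystander, loose: amber medicine jar, 42 mm across, 75 mm tall. Origin: centre of its underside.
- eye_wash: Bystander, loose: white bottle, 48 mm across, 95 mm tall. Origin: centre of its underside.
- carton: Bystander, loose: upright medicine carton 45 x 95 x 62 mm. Origin: centre of its underside.
- carton_flat: Bystander, loose: flat medicine carton 60 x 110 x 26 mm. Origin: centre of its underside.
- scissors: Bystander, loose: scissors lying flat, about 170 mm long. Origin: centre of its underside.
- stapler: Bystander, loose: black stapler 40 x 125 x 55 mm. Origin: centre of its underside.
- band_tin: Bystander, loose: small brown open tin, 72 mm across, 62 mm tall. Origin: centre of its underside.

How it is judged:
On the way, in this order (a step that is already met when the one before it is completed fails the run):
1. both clips are open with the lid still on the tote (value of joint each of clip_a, clip_b above 1.5 rad and z of lid in the frame of tote below 0.095 m), for 0.1 s.
2. the lid is lifted clear of the tote (z of lid in the frame of tote above 0.11 m and contact force between the fingers and lid above 0.5 N), for 0.2 s.
3. the lid is set down on the mat while still held, not dropped (z of lid in the frame of mat below 0.012 m and contact force between lid and mat above 0.3 N and contact force between the fingers and lid above 0.5 N), for 0.05 s.
At the end, for the whole second after the job is handed in: Both clips stand open by themselves (over 1.5 rad); the lid lies flat and handle up on the mat (within 5 mm of its surface, under 0.08 rad of tilt), all four corners within the mat's edges (2 mm over allowed), at rest and released; the tote stands level within 15 mm of where it stood (value of joint each of clip_a, clip_b above 1.5 rad and x of lid_corner0 in the frame of mat between -0.107 and 0.107 m and y of lid_corner0 in the frame of mat between -0.137 and 0.137 m and x of lid_corner1 in the frame of mat between -0.107 and 0.107 m and y of lid_corner1 in the frame of mat between -0.137 and 0.137 m and x of lid_corner2 in the frame of mat between -0.107 and 0.107 m and y of lid_corner2 in the frame of mat between -0.137 and 0.137 m and x of lid_corner3 in the frame of mat between -0.107 and 0.107 m and y of lid_corner3 in the frame of mat between -0.137 and 0.137 m and z of lid in the frame of mat below 0.009 m and angle between lid's own z axis and vertical below 0.08 rad and linear speed of each of lid, tote below 0.01 m/s and angle between tote's own z axis and vertical below 0.05 rad and distance of tote from where it was at the start of the episode below 0.015 m); the robot touches nothing.
It fails at once if the tote was shoved or lifted more than 15 mm from its place (distance of tote from where it was at the start of the episode above 0.015 m).
It fails at once if the tote was tipped by more than 0.15 rad (angle between tote's own z axis and vertical above 0.15 rad).
It fails at once if a clip or the tote was forced with more than 45 N (contact force between the fingers and tote above 45 N).
It fails at once if another thing on the counter was moved more than 20 mm (distance of any of pill_jar, eye_wash, carton, carton_flat, scissors, stapler, band_tin from where it was at the start of the episode above 0.02 m).
It also fails if it takes over 72 s, if anything falls off the work surface, if the arm or the gripper's body presses on something with over 40 N, if the wrist force passes 120 N, or if a joint passes its speed limit or range.

## Robot

A 6-joint arm with a two-finger parallel gripper is mounted at the origin on the work surface. World frame = base frame: x ahead of the robot, y to its left, z up, the work surface at z = 0. Lengths are in m, angles in rad, forces in N, time in s.
With the tool pointing down it reaches from about 0.275 to 0.975 m from the base axis. Payload 8.4 kg.
Tool frame: the origin (TCP) lies at the very end of the fingers, on their centre line; the grasp point (between the pads) lies 19 mm behind it (env.grip_depth is the distance from the TCP to the grasp point, in m); y points along the fingers, x is the direction in which the jaws open and shut, and the axes are right-handed (so a half turn about y gives the same grasp; the last joint's range is limited). The gripper opens to 92 mm and grips with 3 to 60 N. Pads are 20 mm wide; open, the fingers measure 128 mm over their backs; the gripper's body (75 mm by 189 mm) begins 69 mm behind the grasp point.
Start: joints at [-1.244, 0.353, 1.633, -0, 1.155, -0.002], TCP at [0.202, -0.592, 0.215] pointing down, gripper open.
Joint ranges: [-2.63, 2.63], [-0.92, 2.1], [0.06, 2.66], [-1.3, 4.44], [0, 2.69], [-3.02, 3.02]. Speed limits (rad/s): [2.22, 2.22, 2.79, 3.14, 3.14, 3.14].

## Interface

Orientations are given as a 3x3 rotation matrix whose columns are the frame's x, y, z axes.
In Python, from bench import monitor, vision, env gives the robot as it stands.
- The arm moves only by the tool jog_arm, never from a script. Its argument "motion" is a list of rows, each an object with "offset": the shift along the tool's x, y, z scaled (see below), a list of three; "rotation": the turn, a rotation vector about the tool's x, y, z scaled (see below), a list of three; "hand": the closure, from -1 (fully open) to 1 (shut), so that 0 is half open. In form: [{"offset": [dx, dy, dz], "rotation": [ax, ay, az], "hand": hand}, ...]. A call has 1 to 20 rows; each row shifts and turns the commanded pose from where the row before left it, along the tool's axes as they then stand; what a row does not reach is not made up. The controller multiplies each number of a shift by 100 mm and each number of a turn by pi/2 rad. A row lasts 1/12 s, in which the tool goes at most 41.7 mm and 7.16 degrees, less where a joint would pass 70% of its speed; a pose out of reach is approached as far as the arm can. A call with a number of a shift or a turn outside -1 to 1 is refused whole. A call with a gripper value outside its range is refused whole. The fingers move at their own pace and stop on an object; the grip force is fixed at half the most. Time passes only in rows, so rows that do not move let the fingers close. It gives the time, the measured TCP pose, the force and the opening at its end, in the units of the state.
- monitor.state(): the state, without advancing time (a new reading comes with each control period).
- vision.read_camera(name): name is "side" or "top" or "wrist"; returns the picture (384x512x3 uint8, blue, green, red); there is no depth.
- vision.camera_model(name): a dict with "mtx" (3x3 intrinsics, pixels), "xyz" and "rotation" of the camera in the world; the wrist camera has in their place "hand_eye" (4x4, takes a point from camera to tool coordinates, whose origin is the TCP and whose axes are the tool frame's). Camera axes: x right, y down, z forward; pixel columns grow to the right and rows downward; lengths in m; the calibration is good to about 2 mm. A picture is of the moment at which its call begins: read the wrist's pose just before it. camera_model takes no time and is no camera call.
- env.finish_job(): hands the job in, once; it reports no verdict.
The state is a dict: "time": time; "q": joint angles; "qvel": joint speeds; "effort": joint torques, N m; "tool_pos": TCP position; "tool_rot": TCP orientation; "ft_force": force on the tool from outside, world axes, zero at the start; "ft_torque": the same for the moment, N m; "width": opening from 0.0 (shut) to 1.0 (fully open).
Only numpy, scipy, OpenCV 4.12 (cv2) and the standard library are available. Lean on these libraries where they do the work, as an engineer would, in place of code of your own. Each camera call takes 0.05 s, during which the arm holds its last target. There are 200 camera calls.

## Working session

There is one attempt and no reset: what is moved stays moved. The work goes in short steps, Python scripts to look and compute and a tool call to move; the robot and the scene stay as the last step left them, time stands still between calls to the robot, and variables do not carry over. Pictures are saved under pics/ and viewed, about 8 in all and at most 12, crops included, and the job is handed in when it is done.

Besides the shell and the picture viewer there is one more tool, called after ">>>" by a JSON object that holds its "fn" and its "kwargs". jog_arm: Moves the arm, as the interface text tells. Its arguments: {"type":"object","properties":{"motion":{"type":"array"}},"required":["motion"]}

```bash
ls; mkdir -p pics; python3 - <<'E'
from bench import monitor, vision, env
import cv2, numpy as np
s=monitor.state()
for k,v in s.items(): print(k,np.round(v,3).tolist())
for n in ("top","side","wrist"):
    m=vision.camera_model(n); print(n,{k:np.round(v,4).tolist() for k,v in m.items()})
for n in ("top","side"): cv2.imwrite(f"pics/{n}0.png",vision.read_camera(n))
a=cv2.imread("pics/top0.png")
cv2.imwrite("pics/top0b.png",cv2.resize(a,(800,600),interpolation=cv2.INTER_CUBIC))
E
```

```text
pics
time 0.0
q [-1.244, 0.354, 1.634, -0.0, 1.155, -0.002]
qvel [0.001, -0.001, -0.0, 0.0, 0.001, 0.0]
effort [-0.002, -59.385, -33.423, 0.069, 0.023, -0.0]
tool_pos [0.202, -0.591, 0.214]
tool_rot [[0.323, -0.0, 0.946], [-0.946, 0.001, 0.323], [-0.001, -1.0, -0.0]]
ft_force [0.089, 0.173, -0.014]
ft_torque [-0.051, -0.002, 0.043]
width 0.998
top {'mtx': [[372.2838, 0.0, 255.6602], [0.0, 372.2838, 185.8689], [0.0, 0.0, 1.0]], 'xyz': [0.5051, 0.0071, 0.9257], 'rotation': [[0.006, -0.9974, 0.0718], [-0.9998, -0.0073, -0.0175], [0.0179, -0.0717, -0.9973]]}
side {'mtx': [[455.9803, 0.0, 244.6949], [0.0, 455.9803, 187.3852], [0.0, 0.0, 1.0]], 'xyz': [0.3784, 0.7691, 0.9357], 'rotation': [[-0.9661, -0.1987, 0.1647], [-0.2574, 0.6987, -0.6675], [0.0176, -0.6873, -0.7261]]}
wrist {'mtx': [[335.9625, 0.0, 252.1281], [0.0, 335.9625, 193.4056], [0.0, 0.0, 1.0]], 'hand_eye': [[1.0, 0.0005, -0.0002, 0.0001], [0.0003, -0.2431, 0.97, -0.1705], [0.0005, -0.97, -0.2431, 0.0686], [0.0, 0.0, 0.0, 1.0]]}
```

View pics/top0b.png

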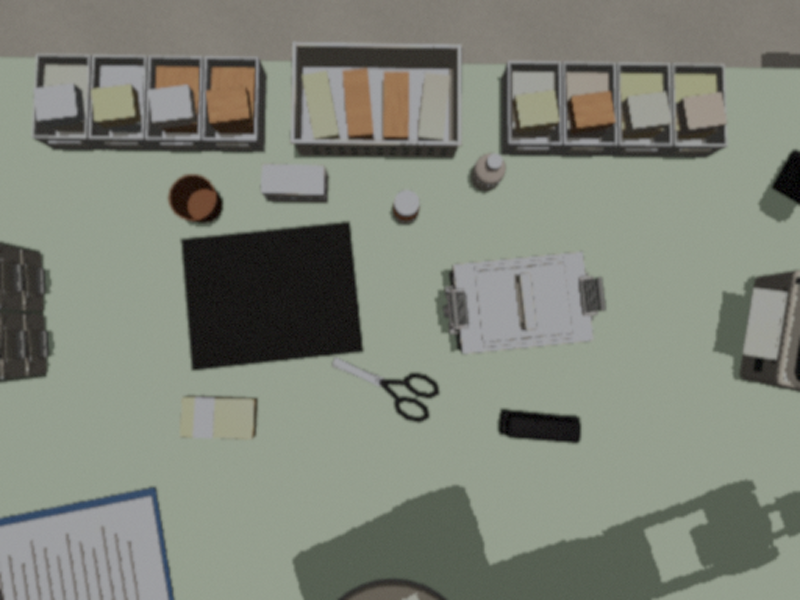

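View pics/side0.png

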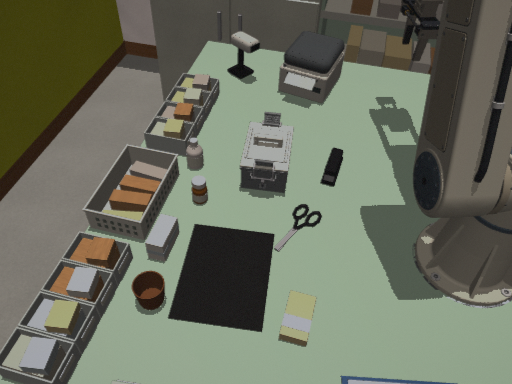

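```bash
cat > h.py <<'E'
from bench import monitor, vision, env
import cv2, numpy as np
def cam(n,s=None):
    m=vision.camera_model(n)
    if n!="wrist": return m["mtx"],np.array(m["rotation"]),np.array(m["xyz"])
    T=np.eye(4);T[:3,:3]=s["tool_rot"];T[:3,3]=s["tool_pos"];T=T@np.array(m["hand_eye"])
    return m["mtx"],T[:3,:3],T[:3,3]
def ray(c,uv,z):
    K,R,o=c; uv=np.atleast_2d(uv).astype(float)
    d=(R@np.linalg.inv(K)@np.c_[uv,np.ones(len(uv))].T).T
    return o+d*((z-o[2])/d[:,2])[:,None]
def proj(c,P):
    K,R,o=c; p=(K@(R.T@(np.atleast_2d(P)-o).T)).T
    return p[:,:2]/p[:,2:]
def biggest(mask):
    cs,_=cv2.findContours(mask.astype(np.uint8),cv2.RETR_EXTERNAL,cv2.CHAIN_APPROX_NONE)
    return max(cs,key=cv2.contourArea)
def rect(c,cont,z):
    P=ray(c,cont.reshape(-1,2),z)[:,:2]
    return cv2.minAreaRect((P*1000).astype(np.float32))
E
python3 - <<'E'
from h import *
a=cv2.imread("pics/top0.png"); c=cam("top")
g=a.max(2); hsv=cv2.cvtColor(a,cv2.COLOR_BGR2HSV)
m=np.zeros(g.shape,bool); m[150:240,110:240]=g[150:240,110:240]<45
m[130:150,110:240]|=g[130:150,110:240]<45
print("mat",rect(c,biggest(m),.004))
roi=np.zeros(g.shape,bool); roi[150:235,280:395]=1
m=roi&(hsv[...,1]<32)&(g>115)
k=np.ones((5,5),np.uint8); m2=cv2.morphologyEx(m.astype(np.uint8),cv2.MORPH_OPEN,k)
print("lid",rect(c,biggest(m2),.093))
o=a.copy(); o[m2>0]=(0,0,255)
v=np.hstack([a[145:240,275:400],o[145:240,275:400]])
cv2.imwrite("pics/lid0.png",cv2.resize(v,(800,304),interpolation=cv2.INTER_CUBIC))
E
```

```text
mat ((563.36376953125, 193.85714721679688), (203.1266326904297, 263.9347229003906), 6.6239118576049805)
lid ((553.6065673828125, -191.96771240234375), (189.7246856689453, 260.24920654296875), 0.2849513292312622)
```

View pics/lid0.png

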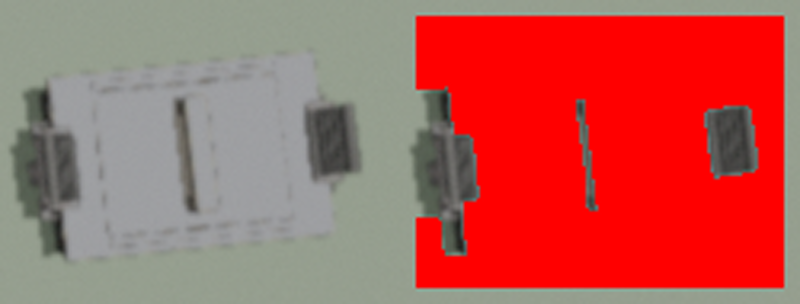

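```bash
python3 - <<'E'
from h import *
a=cv2.imread("pics/top0.png"); c=cam("top")
d=cv2.GaussianBlur(a,(3,3),0).astype(int); b=d[...,0]-d[...,1]; g=a.max(2)
print("bg b-g",b[155,285],"lid",b[190,320],b[200,360])
roi=np.zeros(g.shape,bool); roi[150:235,280:395]=1
t=(b[155,285]+b[190,320])/2
m=(roi&(b>t)&(g>110)).astype(np.uint8)
m=cv2.morphologyEx(m,cv2.MORPH_OPEN,np.ones((5,5),np.uint8))
print("lid",rect(c,biggest(m),.093))
pts=np.array([[50,80],[315,52],[330,236],[68,260]])/3.2+[275,145]
P=ray(c,pts,.09); print("hand",P.round(4).tolist(),P.mean(0).round(4),np.linalg.norm(np.diff(P,axis=0),axis=1))
# handle top outline by eye, z=.124
H=ray(c,np.array([[186,97],[209,97],[218,210],[197,212]])/3.2+[275,145],.124);print(H.round(4).tolist(),H.mean(0))
# clip tab rolled edges (outermost light strip), z=.123
E_=ray(c,np.array([[50,135],[50,207],[350,103],[359,177]])/3.2+[275,145],.123);print(E_.round(4).tolist())
E
```

```text
bg b-g -15 lid 3 2
lid ((549.90234375, -185.44171142578125), (128.78134155273438, 190.81210327148438), 6.192576885223389)
hand [[0.6018, -0.0864, 0.09], [0.6234, -0.2752, 0.09], [0.4931, -0.2836, 0.09], [0.4753, -0.099, 0.09]] [ 0.5484 -0.186   0.09  ] [0.18995319 0.13052798 0.1854821 ]
[[0.587, -0.1751, 0.124], [0.5872, -0.1908, 0.124], [0.5106, -0.1961, 0.124], [0.5092, -0.1818, 0.124]] [ 0.54850927 -0.18595101  0.124     ]
[[0.5606, -0.0827, 0.123], [0.512, -0.0827, 0.123], [0.5839, -0.2874, 0.123], [0.5336, -0.2926, 0.123]]
```

>>> {"fn": "jog_arm", "kwargs": {"motion": [{"offset":[0,-0.3,0],"rotation":[0,0,0],"hand":-1},{"offset":[0,-0.3,0],"rotation":[0,0,0],"hand":-1},{"offset":[-0.245,0,0.213],"rotation":[0,0,0],"hand":-1},{"offset":[-0.245,0,0.213],"rotation":[0,0,0],"hand":-1},{"offset":[-0.245,0,0.213],"rotation":[0,0,0],"hand":-1},{"offset":[-0.245,0,0.213],"rotation":[0,0,0],"hand":-1},{"offset":[-0.245,0,0.213],"rotation":[0,0,0],"hand":-1},{"offset":[-0.245,0,0.213],"rotation":[0,0,0],"hand":-1},{"offset":[-0.245,0,0.213],"rotation":[0,0,0],"hand":-1},{"offset":[-0.245,0,0.213],"rotation":[0,0,0],"hand":-1},{"offset":[-0.083,0.025,0.32],"rotation":[0,0,0],"hand":-1},{"offset":[-0.083,0.025,0.32],"rotation":[0,0,0],"hand":-1},{"offset":[-0.083,0.025,0.32],"rotation":[0,0,0],"hand":-1},{"offset":[-0.083,0.025,0.32],"rotation":[0,0,0],"hand":-1},{"offset":[-0.083,0.025,0.32],"rotation":[0,0,0],"hand":-1},{"offset":[-0.083,0.025,0.32],"rotation":[0,0,0],"hand":-1},{"offset":[-0.083,0.025,0.32],"rotation":[0,0,0],"hand":-1},{"offset":[-0.083,0.025,0.32],"rotation":[0,0,0],"hand":-1},{"offset":[-0.083,0.025,0.32],"rotation":[0,0,0],"hand":-1}]}}

```text
time: 1.68
tool_pos: [0.5493, -0.186, 0.2516]
tool_rot: [[0.323, -0.001, 0.946], [-0.946, 0.0, 0.323], [-0.0, -1.0, -0.0]]
ft_force: [0.6, -0.3, 0.4]
width: 1.0
```

>>> {"fn": "jog_arm", "kwargs": {"motion": [{"offset":[0,0,0],"rotation":[0,0.07,0],"hand":-1},{"offset":[0,0,0],"rotation":[0,0.07,0],"hand":-1},{"offset":[0,0,0],"rotation":[0,0,0],"hand":-1},{"offset":[0,0,0],"rotation":[0,0,0],"hand":-1},{"offset":[0,0,0],"rotation":[0,0,0],"hand":-1}]}}

```text
time: 2.1
tool_pos: [0.5479, -0.1875, 0.252]
tool_rot: [[0.112, -0.0, 0.994], [-0.994, 0.0, 0.112], [-0.0, -1.0, -0.0]]
ft_force: [-0.5, 0.4, -0.1]
width: 0.998
```

```bash
python3 - <<'E'
from h import *
s=monitor.state(); a=vision.read_camera("wrist"); cv2.imwrite("pics/w1.png",a)
import json; json.dump({k:np.array(v).tolist() for k,v in s.items()},open("w1.json","w"))
print(s["time"],np.round(s["tool_pos"],4),np.round(s["tool_rot"],3).tolist(),s["ft_force"])
cv2.imwrite("pics/w1b.png",cv2.resize(a[80:310],None,fx=1.5625,fy=1.5625,interpolation=cv2.INTER_CUBIC))
E
```

```text
2.1 [ 0.5479 -0.1875  0.252 ] [[0.112, -0.0, 0.994], [-0.994, 0.0, 0.112], [-0.0, -1.0, -0.0]] [-0.4692877   0.43861237 -0.08956509]
```

View pics/w1b.png

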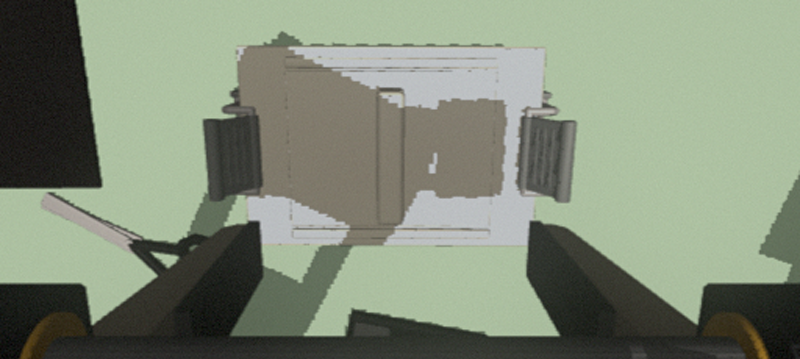

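Wrist view: lid corners (235,47),(545,48),(535,245),(247,245), rolled edges at columns ~209 and ~571 (rows 119–202), handle bar columns 377–404 (rows 88–224).

```bash
python3 - <<'E'
from h import *
import json; s=json.load(open("w1.json")); c=cam("wrist",s); R=np.array(s["tool_rot"]);p=np.array(s["tool_pos"])
def f(n,pts,z):
    P=ray(c,np.array(pts)/1.5625+[0,80],z); C=P.mean(0)
    print(n,P[:,:2].round(4).tolist(),"mean",C.round(4),"sides",np.linalg.norm(np.roll(P,-1,0)-P,axis=1).round(4),"tool",((P-p)@R).round(4).tolist()); return P
f("lid",[[236,47],[545,48],[535,245],[247,245]],.092)
f("handle",[[377,88],[404,88],[404,224],[379,224]],.124)
# outer silhouettes and (rolled edge centre ~4.5mm in, z .123)
f("L",[[205,119],[211,201]],.123); f("R",[[576,121],[569,202]],.123)
f("mat",[[101,187]],.004)
E
```

```text
lid [[0.6044, -0.0838], [0.625, -0.2716], [0.4978, -0.2882], [0.4761, -0.0963]] mean [ 0.5508 -0.185   0.092 ] sides [0.1888 0.1283 0.1932 0.1289] tool [[-0.0967, 0.16, 0.0677], [0.0922, 0.16, 0.0672], [0.0945, 0.16, -0.0611], [-0.0987, 0.16, -0.0612]]
handle [[0.592, -0.1728], [0.5937, -0.1879], [0.5136, -0.1973], [0.512, -0.1824]] mean [ 0.5528 -0.1851  0.124 ] sides [0.0152 0.0806 0.015  0.0806] tool [[-0.0096, 0.128, 0.0455], [0.0055, 0.128, 0.0455], [0.0059, 0.128, -0.0351], [-0.009, 0.128, -0.0352]]
L [[0.5634, -0.0768], [0.5147, -0.0816]] mean [ 0.5391 -0.0792  0.123 ] sides [0.0489 0.0489] tool [[-0.1082, 0.129, 0.0278], [-0.1089, 0.129, -0.0211]]
R [[0.5862, -0.288], [0.5381, -0.2933]] mean [ 0.5621 -0.2906  0.123 ] sides [0.0484 0.0484] tool [[0.1041, 0.129, 0.0268], [0.1041, 0.129, -0.0216]]
mat [[0.4763, 0.0481]] mean [0.4763 0.0481 0.004 ] sides [0.] tool [[-0.2421, 0.248, -0.0448]]
```

>>> {"fn": "jog_arm", "kwargs": {"motion": [{"offset":[0.336,0,0.01],"rotation":[0,0,0],"hand":0.87},{"offset":[0.336,0,0.01],"rotation":[0,0,0],"hand":0.87},{"offset":[0.336,0,0.01],"rotation":[0,0,0],"hand":0.87},{"offset":[0,0.3,0],"rotation":[0,0,0],"hand":0.87},{"offset":[0,0.3,0],"rotation":[0,0,0],"hand":0.87},{"offset":[0,0.3,0],"rotation":[0,0,0],"hand":0.87},{"offset":[0,0.2,0],"rotation":[0,0,0],"hand":0.87},{"offset":[0,0,0],"rotation":[0,0,0],"hand":0.87},{"offset":[0,0,0],"rotation":[0,0,0],"hand":0.87},{"offset":[0,0,0],"rotation":[0,0,0],"hand":0.87}]}}

```text
time: 2.98
tool_pos: [0.5629, -0.2877, 0.1436]
tool_rot: [[0.109, 0.002, 0.994], [-0.994, -0.001, 0.109], [0.001, -1.0, 0.002]]
ft_force: [-0.4, 0.6, 0.4]
width: 0.297
```

```bash
python3 - <<'E'
from h import *
s=monitor.state(); c=cam("wrist",s); a=vision.read_camera("wrist")
R=np.array(s["tool_rot"]);p=np.array(s["tool_pos"])
print(p.round(4),s["ft_force"],s["width"]*92)
cv2.imwrite("pics/w2.png",cv2.resize(a[100:384,120:400],None,fx=2,fy=2,interpolation=cv2.INTER_CUBIC))
for P in [(0,0,0),(-.02,0,0),(.02,0,0)]: print(P,(proj(c,p+R@np.array(P))-[120,100])*2)
E
```

```text
[ 0.5629 -0.2877  0.1436] [-0.35424375  0.5908373   0.41248766] 27.363023020802355
(0, 0, 0) [[264.5120179  279.44046996]]
(-0.02, 0, 0) [[190.69692982 279.40154622]]
(0.02, 0, 0) [[338.32896073 279.47939469]]
```

View pics/w2.png

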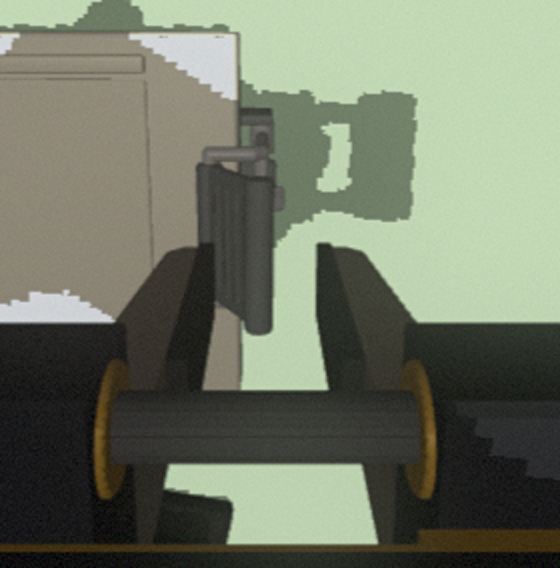

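```bash
python3 - <<'E'
from h import *
s=monitor.state(); c=cam("wrist",s)
R=np.array(s["tool_rot"]);p=np.array(s["tool_pos"])
P=ray(c,np.array([[260,173],[260,332],[247,250],[273,250]])/2+[120,100],.124); print(((P-p)@R).round(4),P.round(4))
E
```

```text
[[-0.0013  0.0202  0.025 ]
 [-0.0014  0.02   -0.0254]
 [-0.0052  0.0201  0.0013]
 [ 0.0025  0.0201  0.0013]] [[ 0.588  -0.2838  0.124 ]
 [ 0.5379 -0.2893  0.124 ]
 [ 0.5641 -0.2825  0.124 ]
 [ 0.5649 -0.2903  0.124 ]]
```

>>> {"fn": "jog_arm", "kwargs": {"motion": [{"offset":[0,0,0],"rotation":[0,0,0],"hand":0.87},{"offset":[0,0,0],"rotation":[0,0,0],"hand":0.87},{"offset":[0,0,0],"rotation":[0,0,0],"hand":0.87},{"offset":[0,0,0],"rotation":[0,0,0],"hand":0.87},{"offset":[0,0,0],"rotation":[0,0,0],"hand":0.87},{"offset":[0,0,0],"rotation":[0,0,0],"hand":0.87}]}}

```text
time: 3.53
tool_pos: [0.5622, -0.2871, 0.1422]
tool_rot: [[0.109, 0.0, 0.994], [-0.994, -0.0, 0.109], [0.0, -1.0, 0.0]]
ft_force: [-0.4, -0.5, -0.6]
width: 0.065
```

>>> {"fn": "jog_arm", "kwargs": {"motion": [{"offset":[-0.007,0.05,0],"rotation":[0,0,0],"hand":0.87},{"offset":[0,0.05,0],"rotation":[0,0,0],"hand":0.87},{"offset":[0,0.01,0],"rotation":[0,0,0],"hand":0.87},{"offset":[0,0,0],"rotation":[0,0,0],"hand":0.87},{"offset":[0,0,0],"rotation":[0,0,0],"hand":0.87}]}}

```text
time: 3.95
tool_pos: [0.562, -0.2864, 0.1307]
tool_rot: [[0.109, -0.001, 0.994], [-0.994, 0.0, 0.109], [-0.0, -1.0, -0.0]]
ft_force: [0.0, 0.0, 0.2]
width: 0.065
```

>>> {"fn": "jog_arm", "kwargs": {"motion": [{"offset":[0,0.01,0],"rotation":[0,0,0],"hand":0.87},{"offset":[0,0.01,0],"rotation":[0,0,0],"hand":0.87},{"offset":[0,0.01,0],"rotation":[0,0,0],"hand":0.87},{"offset":[0,0,0],"rotation":[0,0,0],"hand":0.87},{"offset":[0,0,0],"rotation":[0,0,0],"hand":0.87}]}}

```text
time: 4.37
tool_pos: [0.5621, -0.2865, 0.1281]
tool_rot: [[0.109, -0.0, 0.994], [-0.994, 0.0, 0.109], [-0.0, -1.0, -0.0]]
ft_force: [-0.7, 0.2, -0.7]
width: 0.061
```

>>> {"fn": "jog_arm", "kwargs": {"motion": [{"offset":[0,0.01,0],"rotation":[0,0,0],"hand":0.87},{"offset":[0,0,0],"rotation":[0,0,0],"hand":0.87},{"offset":[0,0,0],"rotation":[0,0,0],"hand":0.87}]}}

```text
time: 4.62
tool_pos: [0.5622, -0.2865, 0.1273]
tool_rot: [[0.109, 0.0, 0.994], [-0.994, -0.0, 0.109], [0.0, -1.0, 0.0]]
ft_force: [-0.2, -0.0, 1.4]
width: 0.072
```

>>> {"fn": "jog_arm", "kwargs": {"motion": [{"offset":[0,0.01,0],"rotation":[0,0,0],"hand":0.87},{"offset":[0,0,0],"rotation":[0,0,0],"hand":0.87},{"offset":[0,0,0],"rotation":[0,0,0],"hand":0.87}]}}

```text
time: 4.87
tool_pos: [0.5624, -0.2867, 0.1269]
tool_rot: [[0.109, 0.001, 0.994], [-0.994, -0.0, 0.109], [0.0, -1.0, 0.001]]
ft_force: [-1.3, 1.0, 7.5]
width: 0.064
```

>>> {"fn": "jog_arm", "kwargs": {"motion": [{"offset":[0,0.008,0],"rotation":[0,0,0],"hand":0.87},{"offset":[0,0.008,0],"rotation":[0,0,0],"hand":0.87},{"offset":[0,0,0],"rotation":[0,0,0],"hand":0.87},{"offset":[0,0,0],"rotation":[0,0,0],"hand":0.87}]}}

```text
time: 5.2
tool_pos: [0.5626, -0.2868, 0.1263]
tool_rot: [[0.109, 0.001, 0.994], [-0.994, -0.001, 0.109], [0.001, -1.0, 0.001]]
ft_force: [-3.0, 1.5, 16.1]
width: 0.068
```

>>> {"fn": "jog_arm", "kwargs": {"motion": [{"offset":[0.0157,0.001,0],"rotation":[0,0,0],"hand":0.87},{"offset":[0.0157,0.001,0],"rotation":[0,0,0],"hand":0.87},{"offset":[0.0157,0.002,0],"rotation":[0,0,0],"hand":0.87},{"offset":[0.0157,0.002,0],"rotation":[0,0,0],"hand":0.87}]}}

```text
time: 5.53
tool_pos: [0.5634, -0.2927, 0.1261]
tool_rot: [[0.109, 0.001, 0.994], [-0.994, -0.0, 0.109], [0.0, -1.0, 0.001]]
ft_force: [-5.8, 3.5, 20.2]
width: 0.066
```

>>> {"fn": "jog_arm", "kwargs": {"motion": [{"offset":[0.0157,0.001,-0.004],"rotation":[0,0,0],"hand":0.87},{"offset":[0.0157,0.002,-0.004],"rotation":[0,0,0],"hand":0.87},{"offset":[0.0155,0.0025,0],"rotation":[0,0,0],"hand":0.87}]}}

```text
time: 5.78
tool_pos: [0.5637, -0.298, 0.126]
tool_rot: [[0.109, 0.003, 0.994], [-0.994, -0.001, 0.109], [0.002, -1.0, 0.003]]
ft_force: [-3.1, 2.5, 19.0]
width: 0.065
```

```bash
python3 - <<'E'
from h import *
s=monitor.state(); a=vision.read_camera("wrist")
cv2.imwrite("pics/w3.png",cv2.resize(a[100:384,120:400],None,fx=2,fy=2,interpolation=cv2.INTER_CUBIC))
print(s["ft_force"],s["ft_torque"])
E
```

```text
[-3.12554758  2.54942738 19.00304035] [ 0.36938269  0.63963817 -0.03194727]
```

View pics/w3.png

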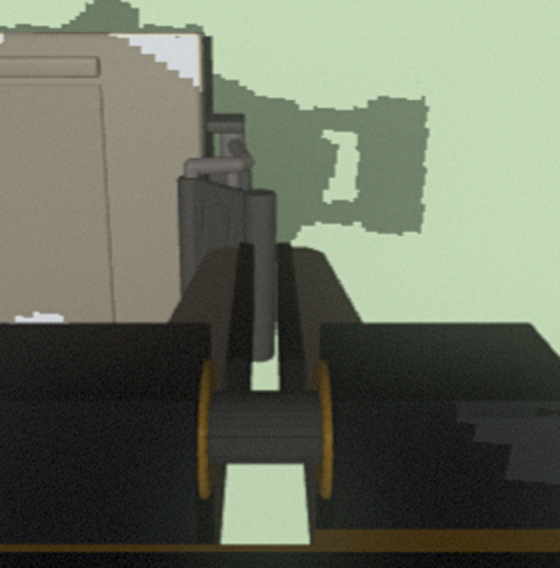

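The bar is nested between the fingertips, clip rotating, and the tote has not slid (lid edge column shift 37 px matches the tool's own 11 mm). Continuing.

>>> {"fn": "jog_arm", "kwargs": {"motion": [{"offset":[0.0155,0.0026,0],"rotation":[0,0,0],"hand":0.87},{"offset":[0.0155,0.003,0],"rotation":[0,0,0],"hand":0.87},{"offset":[0.015,0.0035,0],"rotation":[0,0,0],"hand":0.87},{"offset":[0.015,0.004,0],"rotation":[0,0,0],"hand":0.87},{"offset":[0.015,0.0042,0],"rotation":[0,0,0],"hand":0.87},{"offset":[0.015,0.0045,0],"rotation":[0,0,0],"hand":0.87}]}}

```text
time: 6.33
tool_pos: [0.5649, -0.308, 0.1241]
tool_rot: [[0.109, 0.003, 0.994], [-0.994, -0.003, 0.109], [0.003, -1.0, 0.003]]
ft_force: [-3.4, -0.9, 19.6]
width: 0.063
```

>>> {"fn": "jog_arm", "kwargs": {"motion": [{"offset":[0.0145,0.0035,0],"rotation":[0,0,0],"hand":0.87},{"offset":[0.0145,0.004,0],"rotation":[0,0,0],"hand":0.87},{"offset":[0.0145,0.0045,0],"rotation":[0,0,0],"hand":0.87},{"offset":[0.0142,0.005,0],"rotation":[0,0,0],"hand":0.87},{"offset":[0.014,0.006,0],"rotation":[0,0,0],"hand":0.87}]}}

```text
time: 6.75
tool_pos: [0.5657, -0.3156, 0.1216]
tool_rot: [[0.109, 0.004, 0.994], [-0.994, -0.004, 0.109], [0.004, -1.0, 0.003]]
ft_force: [-3.7, -3.4, 16.8]
width: 0.064
```

```bash
python3 - <<'E'
from h import *
s=monitor.state(); a=vision.read_camera("wrist"); cv2.imwrite("pics/w4.png",cv2.resize(a[100:384,120:400],None,fx=2,fy=2,interpolation=cv2.INTER_CUBIC))
R0=np.array(s["tool_rot"])
t=dict(s); 
def corner(pos,R,uv):
    d=dict(tool_pos=np.array(pos),tool_rot=R); return (ray(cam("wrist",d),np.array(uv)/2+[120,100],.093)[0]).round(4)
R2=np.array([[.109,.002,.994],[-.994,-.001,.109],[.001,-1,.002]])
R3=np.array([[.109,.003,.994],[-.994,-.001,.109],[.002,-1,.003]])
print(corner([.5629,-.2877,.1436],R2,[239,33]),corner([.5637,-.298,.126],R3,[203,33]),s["tool_pos"])
E
```

```text
[ 0.6258 -0.2726  0.093 ] [ 0.6258 -0.2729  0.093 ] [ 0.56568658 -0.31558098  0.12156897]
```

View pics/w4.png

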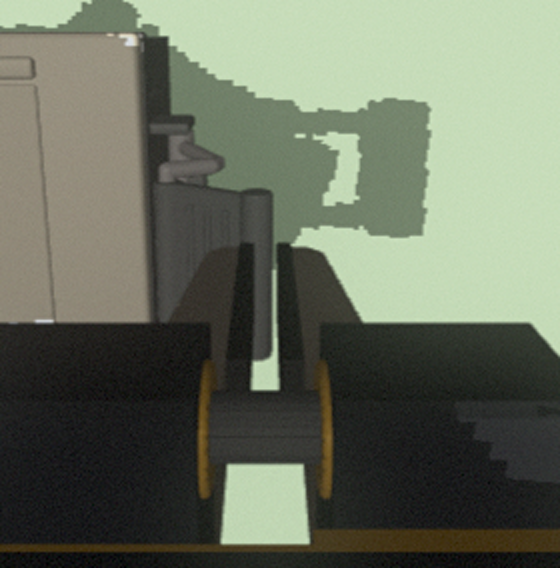

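```bash
python3 - <<'E'
from h import *
s=monitor.state(); c=cam("wrist",s)
print(ray(c,np.array([[144,33],[168,40]])/2+[120,100],.093).round(4), ray(c,np.array([[243,260],[272,260]])/2+[120,100],.116).round(4))
E
```

```text
[[ 0.6261 -0.2743  0.093 ]
 [ 0.6249 -0.2814  0.093 ]] [[ 0.5686 -0.3096  0.116 ]
 [ 0.5695 -0.3176  0.116 ]]
```

>>> {"fn": "jog_arm", "kwargs": {"motion": [{"offset":[0.0195,0.006,0],"rotation":[0,0,0],"hand":0.87},{"offset":[0.019,0.0075,0],"rotation":[0,0,0],"hand":0.87},{"offset":[0.0188,0.009,0],"rotation":[0,0,0],"hand":0.87},{"offset":[0.0185,0.0105,0],"rotation":[0,0,0],"hand":0.87},{"offset":[0.018,0.0115,0],"rotation":[0,0,0],"hand":0.87}]}}

```text
time: 7.22
tool_pos: [0.5666, -0.3252, 0.1167]
tool_rot: [[0.109, 0.003, 0.994], [-0.994, -0.004, 0.109], [0.004, -1.0, 0.003]]
ft_force: [-2.9, -4.7, 13.2]
width: 0.064
```

>>> {"fn": "jog_arm", "kwargs": {"motion": [{"offset":[0.0185,0.012,0],"rotation":[0,0,0],"hand":0.87},{"offset":[0.018,0.013,0],"rotation":[0,0,0],"hand":0.87},{"offset":[0.018,0.014,0],"rotation":[0,0,0],"hand":0.87},{"offset":[0.017,0.0155,0],"rotation":[0,0,0],"hand":0.87},{"offset":[0.017,0.0165,0],"rotation":[0,0,0],"hand":0.87}]}}

```text
time: 7.63
tool_pos: [0.5678, -0.3346, 0.1095]
tool_rot: [[0.109, 0.004, 0.994], [-0.994, -0.005, 0.109], [0.005, -1.0, 0.003]]
ft_force: [-1.4, -7.2, 11.5]
width: 0.064
```

>>> {"fn": "jog_arm", "kwargs": {"motion": [{"offset":[0.02,0.006,0],"rotation":[0,0,0],"hand":0.87},{"offset":[0.02,0.01,0],"rotation":[0,0,0],"hand":0.87},{"offset":[0.016,0.014,0],"rotation":[0,0,0],"hand":0.87},{"offset":[0.015,0.016,0],"rotation":[0,0,0],"hand":0.87}]}}

```text
time: 7.97
tool_pos: [0.5683, -0.3404, 0.1038]
tool_rot: [[0.109, 0.003, 0.994], [-0.994, -0.003, 0.109], [0.003, -1.0, 0.003]]
ft_force: [1.2, -2.5, 4.1]
width: 0.063
```

>>> {"fn": "jog_arm", "kwargs": {"motion": [{"offset":[0.014,0.018,0],"rotation":[0,0,0],"hand":0.87},{"offset":[0.013,0.018,0],"rotation":[0,0,0],"hand":0.87},{"offset":[0.012,0.02,0],"rotation":[0,0,0],"hand":0.87},{"offset":[0.01,0.02,0],"rotation":[0,0,0],"hand":0.87},{"offset":[0.01,0.02,0],"rotation":[0,0,0],"hand":0.87},{"offset":[0,0,0],"rotation":[0,0,0],"hand":0.87}]}}

```text
time: 8.47
tool_pos: [0.5671, -0.3443, 0.0921]
tool_rot: [[0.109, -0.001, 0.994], [-0.994, 0.001, 0.109], [-0.001, -1.0, -0.001]]
ft_force: [-0.6, -0.0, -0.6]
width: 0.066
```

>>> {"fn": "jog_arm", "kwargs": {"motion": [{"offset":[0,-0.2,0],"rotation":[0,0,0],"hand":0.87},{"offset":[0,-0.35,0],"rotation":[0,0,0],"hand":0.87},{"offset":[0,-0.35,0],"rotation":[0,0,0],"hand":0.87},{"offset":[0,-0.35,0],"rotation":[0,0,0],"hand":0.87},{"offset":[0,-0.35,0],"rotation":[0,0,0],"hand":0.87},{"offset":[-0.32,0,0],"rotation":[0,0,0],"hand":0.87},{"offset":[-0.32,0,0],"rotation":[0,0,0],"hand":0.87},{"offset":[-0.32,0,0],"rotation":[0,0,0],"hand":0.87},{"offset":[-0.32,0,0],"rotation":[0,0,0],"hand":0.87},{"offset":[-0.32,0,0],"rotation":[0,0,0],"hand":0.87},{"offset":[0,0,0],"rotation":[0,0,0],"hand":0.87},{"offset":[0,0,0],"rotation":[0,0,0],"hand":0.87},{"offset":[0,0,0],"rotation":[0,0,0],"hand":0.87}]}}

```text
time: 9.55
tool_pos: [0.5505, -0.1859, 0.2532]
tool_rot: [[0.109, 0.0, 0.994], [-0.994, -0.0, 0.109], [0.0, -1.0, 0.0]]
ft_force: [0.8, 0.6, -0.5]
width: 0.068
```

```bash
python3 - <<'E'
from h import *
s=monitor.state(); a=vision.read_camera("wrist")
import json; json.dump({k:np.array(v).tolist() for k,v in s.items()},open("w5.json","w"))
print(s["time"],np.round(s["tool_pos"],4),s["ft_force"])
cv2.imwrite("pics/w5b.png",cv2.resize(a[80:310],None,fx=1.5625,fy=1.5625,interpolation=cv2.INTER_CUBIC))
E
```

```text
9.55 [ 0.5505 -0.1859  0.2532] [ 0.80702789  0.59595303 -0.49182722]
```

View pics/w5b.png

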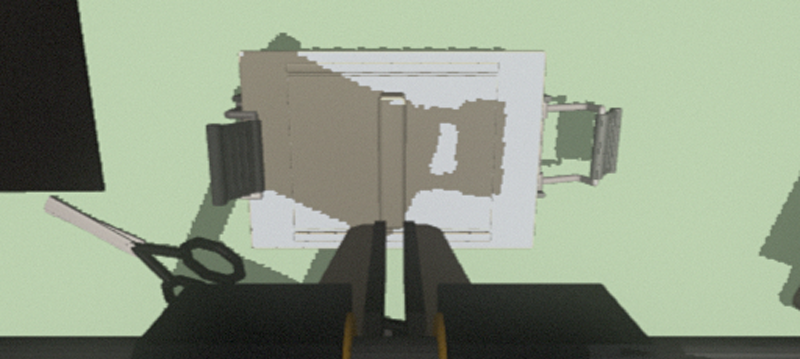

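Clip b (right) is fully open, lying outward (tab at 595–620, 105–185). Clip a is still closed (edge at column ~211, rows 124–205).

```bash
python3 - <<'E'
from h import *
import json; s=json.load(open("w5.json")); c=cam("wrist",s); R=np.array(s["tool_rot"]);p=np.array(s["tool_pos"])
def f(n,pts,z):
    P=ray(c,np.array(pts)/1.5625+[0,80],z); print(n,P.round(4).tolist(),"mean",P.mean(0).round(4),"tool",((P-p)@R).mean(0).round(4))
f("lid",[[238,51],[546,51],[535,248],[250,248]],.092)
f("handle",[[379,93],[406,93],[406,228],[380,228]],.124)
f("L",[[207,124],[213,205]],.123)
E
```

```text
lid [[0.6049, -0.0834, 0.092], [0.6257, -0.2715, 0.092], [0.4976, -0.2874, 0.092], [0.4765, -0.0964, 0.092]] mean [ 0.5512 -0.1847  0.092 ] tool [-0.0012  0.1612  0.0008]
handle [[0.5919, -0.1727, 0.124], [0.5936, -0.1879, 0.124], [0.5134, -0.1972, 0.124], [0.5117, -0.1817, 0.124]] mean [ 0.5526 -0.1849  0.124 ] tool [-0.0008  0.1292  0.0022]
L [[0.5633, -0.0761, 0.123], [0.5148, -0.0808, 0.123]] mean [ 0.5391 -0.0785  0.123 ] tool [-0.1081  0.1302  0.0004]
```

>>> {"fn": "jog_arm", "kwargs": {"motion": [{"offset":[-0.347,0,0.002],"rotation":[0,0,0],"hand":0.87},{"offset":[-0.347,0,0.002],"rotation":[0,0,0],"hand":0.87},{"offset":[-0.346,0,0],"rotation":[0,0,0],"hand":0.87},{"offset":[0,0.3,0],"rotation":[0,0,0],"hand":0.87},{"offset":[0,0.3,0],"rotation":[0,0,0],"hand":0.87},{"offset":[0,0.3,0],"rotation":[0,0,0],"hand":0.87},{"offset":[0,0.2,0],"rotation":[0,0,0],"hand":0.87},{"offset":[0,0,0],"rotation":[0,0,0],"hand":0.87},{"offset":[0,0,0],"rotation":[0,0,0],"hand":0.87},{"offset":[0,0,0],"rotation":[0,0,0],"hand":0.87},{"offset":[0,0,0],"rotation":[0,0,0],"hand":0.87}]}}

```text
time: 10.52
tool_pos: [0.5407, -0.0829, 0.1447]
tool_rot: [[0.108, 0.003, 0.994], [-0.994, -0.0, 0.108], [0.001, -1.0, 0.002]]
ft_force: [-0.2, 0.7, 0.8]
width: 0.064
```

```bash
python3 - <<'E'
from h import *
s=monitor.state(); a=vision.read_camera("wrist"); import json
json.dump({k:np.array(v).tolist() for k,v in s.items()},open("w6.json","w"))
print(s["time"],np.round(s["tool_pos"],4),s["ft_force"])
cv2.imwrite("pics/w6.png",cv2.resize(a[100:384,120:400],None,fx=2,fy=2,interpolation=cv2.INTER_CUBIC))
E
```

```text
10.5167 [ 0.5407 -0.0829  0.1447] [-0.21207012  0.69146447  0.79454265]
```

View pics/w6.png

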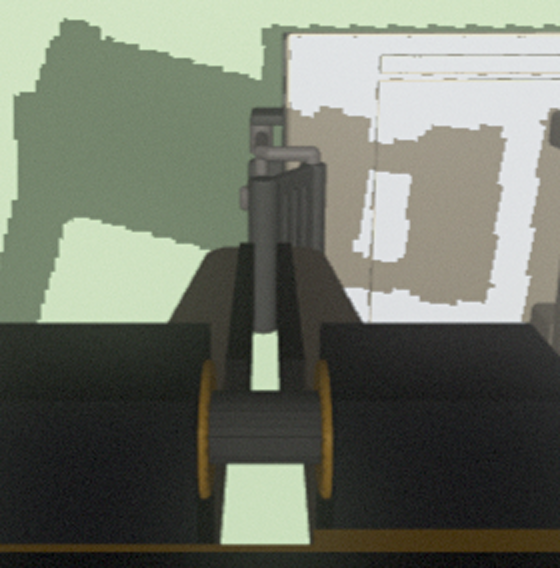

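Bar (columns 250–277, rows 175–332) is centred under the groove (264). Descending.

>>> {"fn": "jog_arm", "kwargs": {"motion": [{"offset":[0,0.05,0],"rotation":[0,0,0],"hand":0.87},{"offset":[0,0.05,0],"rotation":[0,0,0],"hand":0.87},{"offset":[0,0.03,0],"rotation":[0,0,0],"hand":0.87},{"offset":[0,0.01,0],"rotation":[0,0,0],"hand":0.87},{"offset":[0,0.01,0],"rotation":[0,0,0],"hand":0.87},{"offset":[0,0,0],"rotation":[0,0,0],"hand":0.87},{"offset":[0,0,0],"rotation":[0,0,0],"hand":0.87}]}}

```text
time: 11.15
tool_pos: [0.5394, -0.0822, 0.1281]
tool_rot: [[0.109, -0.0, 0.994], [-0.994, 0.0, 0.109], [-0.0, -1.0, -0.0]]
ft_force: [-0.4, -0.8, -0.1]
width: 0.061
```

>>> {"fn": "jog_arm", "kwargs": {"motion": [{"offset":[0,0.01,0],"rotation":[0,0,0],"hand":0.87},{"offset":[0,0,0],"rotation":[0,0,0],"hand":0.87},{"offset":[0,0,0],"rotation":[0,0,0],"hand":0.87},{"offset":[0,0,0],"rotation":[0,0,0],"hand":0.87}]}}

```text
time: 11.48
tool_pos: [0.5394, -0.0822, 0.1272]
tool_rot: [[0.109, 0.0, 0.994], [-0.994, -0.0, 0.109], [0.0, -1.0, 0.0]]
ft_force: [0.1, -0.2, 0.1]
width: 0.066
```

>>> {"fn": "jog_arm", "kwargs": {"motion": [{"offset":[0,0.01,-0.002],"rotation":[0,0,0],"hand":0.87},{"offset":[0,0.01,-0.002],"rotation":[0,0,0],"hand":0.87},{"offset":[0,0,0],"rotation":[0,0,0],"hand":0.87},{"offset":[0,0,0],"rotation":[0,0,0],"hand":0.87}]}}

```text
time: 11.82
tool_pos: [0.5397, -0.0824, 0.1262]
tool_rot: [[0.109, 0.002, 0.994], [-0.994, -0.0, 0.109], [0.001, -1.0, 0.001]]
ft_force: [-1.1, 0.9, 9.8]
width: 0.062
```

>>> {"fn": "jog_arm", "kwargs": {"motion": [{"offset":[0,0.008,-0.002],"rotation":[0,0,0],"hand":0.87},{"offset":[-0.0157,0.003,-0.002],"rotation":[0,0,0],"hand":0.87},{"offset":[-0.0157,0.001,0],"rotation":[0,0,0],"hand":0.87},{"offset":[-0.0157,0.002,0],"rotation":[0,0,0],"hand":0.87},{"offset":[-0.0157,0.001,0],"rotation":[0,0,0],"hand":0.87}]}}

```text
time: 12.23
tool_pos: [0.5394, -0.0772, 0.1257]
tool_rot: [[0.109, 0.003, 0.994], [-0.994, -0.002, 0.109], [0.002, -1.0, 0.003]]
ft_force: [-3.5, -4.4, 18.1]
width: 0.067
```

>>> {"fn": "jog_arm", "kwargs": {"motion": [{"offset":[-0.0157,0.001,-0.003],"rotation":[0,0,0],"hand":0.87},{"offset":[-0.0157,0.002,-0.002],"rotation":[0,0,0],"hand":0.87},{"offset":[-0.0155,0.0025,0],"rotation":[0,0,0],"hand":0.87},{"offset":[-0.0155,0.0026,0],"rotation":[0,0,0],"hand":0.87},{"offset":[-0.0155,0.003,0],"rotation":[0,0,0],"hand":0.87}]}}

```text
time: 12.65
tool_pos: [0.5384, -0.0691, 0.1248]
tool_rot: [[0.109, 0.004, 0.994], [-0.994, -0.001, 0.109], [0.002, -1.0, 0.004]]
ft_force: [-2.8, -2.3, 19.0]
width: 0.061
```

>>> {"fn": "jog_arm", "kwargs": {"motion": [{"offset":[-0.015,0.0028,0],"rotation":[0,0,0],"hand":0.87},{"offset":[-0.015,0.003,0],"rotation":[0,0,0],"hand":0.87},{"offset":[-0.015,0.0033,0],"rotation":[0,0,0],"hand":0.87},{"offset":[-0.015,0.0036,0],"rotation":[0,0,0],"hand":0.87},{"offset":[-0.0145,0.004,0],"rotation":[0,0,0],"hand":0.87},{"offset":[-0.0145,0.0044,0],"rotation":[0,0,0],"hand":0.87}]}}

```text
time: 13.15
tool_pos: [0.5374, -0.0597, 0.1223]
tool_rot: [[0.109, 0.004, 0.994], [-0.994, -0.001, 0.109], [0.001, -1.0, 0.004]]
ft_force: [-1.6, -0.3, 14.8]
width: 0.064
```

>>> {"fn": "jog_arm", "kwargs": {"motion": [{"offset":[-0.0155,0.0045,0],"rotation":[0,0,0],"hand":0.87},{"offset":[-0.0155,0.005,0],"rotation":[0,0,0],"hand":0.87},{"offset":[-0.0155,0.0055,0],"rotation":[0,0,0],"hand":0.87},{"offset":[-0.015,0.006,0],"rotation":[0,0,0],"hand":0.87},{"offset":[-0.015,0.007,0],"rotation":[0,0,0],"hand":0.87},{"offset":[-0.0148,0.0075,0],"rotation":[0,0,0],"hand":0.87}]}}

```text
time: 13.65
tool_pos: [0.5362, -0.0504, 0.1182]
tool_rot: [[0.109, 0.004, 0.994], [-0.994, -0.0, 0.109], [0.001, -1.0, 0.003]]
ft_force: [1.2, 0.6, 9.7]
width: 0.064
```

>>> {"fn": "jog_arm", "kwargs": {"motion": [{"offset":[-0.0185,0.0105,0],"rotation":[0,0,0],"hand":0.87},{"offset":[-0.018,0.0115,0],"rotation":[0,0,0],"hand":0.87},{"offset":[-0.0175,0.0125,0],"rotation":[0,0,0],"hand":0.87},{"offset":[-0.0172,0.013,0],"rotation":[0,0,0],"hand":0.87},{"offset":[-0.017,0.014,0],"rotation":[0,0,0],"hand":0.87}]}}

```text
time: 14.07
tool_pos: [0.5351, -0.0413, 0.1117]
tool_rot: [[0.108, 0.003, 0.994], [-0.994, 0.0, 0.108], [-0.0, -1.0, 0.003]]
ft_force: [0.5, 2.0, 6.6]
width: 0.061
```

>>> {"fn": "jog_arm", "kwargs": {"motion": [{"offset":[-0.0175,0.015,0],"rotation":[0,0,0],"hand":0.87},{"offset":[-0.0165,0.016,0],"rotation":[0,0,0],"hand":0.87},{"offset":[-0.016,0.017,0],"rotation":[0,0,0],"hand":0.87},{"offset":[-0.015,0.018,0],"rotation":[0,0,0],"hand":0.87},{"offset":[-0.0145,0.018,0],"rotation":[0,0,0],"hand":0.87},{"offset":[-0.013,0.02,0],"rotation":[0,0,0],"hand":0.87},{"offset":[-0.012,0.02,0],"rotation":[0,0,0],"hand":0.87},{"offset":[-0.01,0.02,0],"rotation":[0,0,0],"hand":0.87},{"offset":[-0.01,0.02,0],"rotation":[0,0,0],"hand":0.87},{"offset":[0,0,0],"rotation":[0,0,0],"hand":0.87}]}}

```text
time: 14.9
tool_pos: [0.5324, -0.0286, 0.0942]
tool_rot: [[0.109, 0.0, 0.994], [-0.994, 0.001, 0.109], [-0.001, -1.0, 0.0]]
ft_force: [-0.0, 0.5, -0.0]
width: 0.067
```

>>> {"fn": "jog_arm", "kwargs": {"motion": [{"offset":[0,-0.2,0],"rotation":[0,0,0],"hand":0.87},{"offset":[0,-0.35,0],"rotation":[0,0,0],"hand":0.87},{"offset":[0,-0.35,0],"rotation":[0,0,0],"hand":0.87},{"offset":[0,-0.35,0],"rotation":[0,0,0],"hand":0.2},{"offset":[0,-0.35,0],"rotation":[0,0,0],"hand":0.2},{"offset":[0.315,0,0.006],"rotation":[0,0,0],"hand":0.2},{"offset":[0.315,0,0.006],"rotation":[0,0,0],"hand":0.2},{"offset":[0.315,0,0.006],"rotation":[0,0,0],"hand":0.2},{"offset":[0.315,0,0.006],"rotation":[0,0,0],"hand":0.2},{"offset":[0.315,0,0.006],"rotation":[0,0,0],"hand":0.2},{"offset":[0,0,0],"rotation":[0,0,0],"hand":0.2},{"offset":[0,0,0],"rotation":[0,0,0],"hand":0.2},{"offset":[0,0,0],"rotation":[0,0,0],"hand":0.2},{"offset":[0,0,0],"rotation":[0,0,0],"hand":0.2}]}}

```text
time: 16.07
tool_pos: [0.5521, -0.1846, 0.2541]
tool_rot: [[0.109, -0.001, 0.994], [-0.994, 0.0, 0.109], [-0.0, -1.0, -0.0]]
ft_force: [1.0, 0.1, 0.9]
width: 0.394
```

```bash
python3 - <<'E'
from h import *
s=monitor.state(); a=vision.read_camera("wrist"); import json
json.dump({k:np.array(v).tolist() for k,v in s.items()},open("w7.json","w"))
print(s["time"],np.round(s["tool_pos"],4),s["ft_force"],s["width"])
cv2.imwrite("pics/w7.png",cv2.resize(a[80:310],None,fx=1.5625,fy=1.5625,interpolation=cv2.INTER_CUBIC))
E
```

```text
16.0667 [ 0.5521 -0.1846  0.2541] [0.95112306 0.10740949 0.87836013] 0.3940217430739168
```

View pics/w7.png

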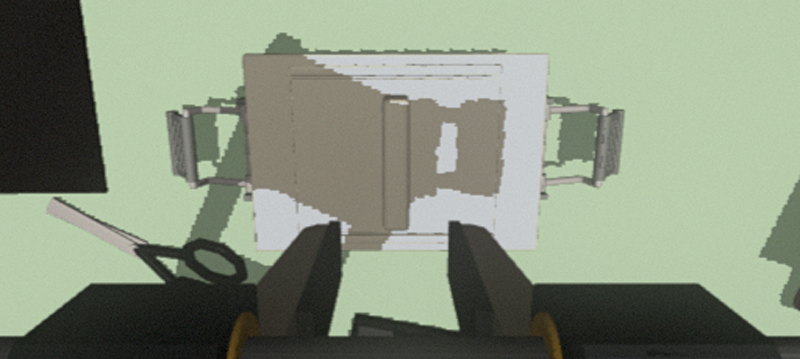

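Both clips stand open (tabs at 168–190 and 597–623); handle bar at columns 384–409, rows 96–228. Grasping it.

>>> {"fn": "jog_arm", "kwargs": {"motion": [{"offset":[0.015,0.3,0.01],"rotation":[0,0,0],"hand":0.2},{"offset":[0,0.35,0],"rotation":[0,0,0],"hand":0.2},{"offset":[0,0.3,0],"rotation":[0,0,0],"hand":0.2},{"offset":[0,0.25,0],"rotation":[0,0,0],"hand":0.2},{"offset":[0,0.15,0],"rotation":[0,0,0],"hand":0.2},{"offset":[0,0.1,0],"rotation":[0,0,0],"hand":0.2},{"offset":[0,0.08,0],"rotation":[0,0,0],"hand":0.2},{"offset":[0,0,0],"rotation":[0,0,0],"hand":0.2},{"offset":[0,0,0],"rotation":[0,0,0],"hand":0.2},{"offset":[0,0,0],"rotation":[0,0,0],"hand":0.2}]}}

```text
time: 16.95
tool_pos: [0.5543, -0.187, 0.1024]
tool_rot: [[0.109, 0.002, 0.994], [-0.994, -0.001, 0.109], [0.001, -1.0, 0.002]]
ft_force: [-0.3, 1.4, 0.9]
width: 0.398
```

>>> {"fn": "jog_arm", "kwargs": {"motion": [{"offset":[0,0,0],"rotation":[0,0,0],"hand":1},{"offset":[0,0,0],"rotation":[0,0,0],"hand":1},{"offset":[0,0,0],"rotation":[0,0,0],"hand":1},{"offset":[0,0,0],"rotation":[0,0,0],"hand":1},{"offset":[0,0,0],"rotation":[0,0,0],"hand":1},{"offset":[0,0,0],"rotation":[0,0,0],"hand":1},{"offset":[0,0,0],"rotation":[0,0,0],"hand":1},{"offset":[0,0,0],"rotation":[0,0,0],"hand":1},{"offset":[0,0,0],"rotation":[0,0,0],"hand":1},{"offset":[0,0,0],"rotation":[0,0,0],"hand":1}]}}

```text
time: 17.78
tool_pos: [0.5538, -0.1869, 0.1018]
tool_rot: [[0.109, 0.001, 0.994], [-0.994, -0.0, 0.109], [0.0, -1.0, 0.001]]
ft_force: [-1.5, 1.9, 6.3]
width: 0.168
```

>>> {"fn": "jog_arm", "kwargs": {"motion": [{"offset":[0,-0.03,0],"rotation":[0,0,0],"hand":1},{"offset":[0,-0.05,0],"rotation":[0,0,0],"hand":1},{"offset":[0,-0.08,0],"rotation":[0,0,0],"hand":1},{"offset":[0,-0.1,0],"rotation":[0,0,0],"hand":1},{"offset":[0,-0.15,0],"rotation":[0,0,0],"hand":1},{"offset":[0,-0.15,0],"rotation":[0,0,0],"hand":1},{"offset":[0,-0.15,0],"rotation":[0,0,0],"hand":1},{"offset":[0,-0.15,0],"rotation":[0,0,0],"hand":1},{"offset":[0,-0.15,0],"rotation":[0,0,0],"hand":1},{"offset":[0,0,0],"rotation":[0,0,0],"hand":1},{"offset":[0,0,0],"rotation":[0,0,0],"hand":1},{"offset":[0,0,0],"rotation":[0,0,0],"hand":1}]}}

```text
time: 18.78
tool_pos: [0.5531, -0.1868, 0.2019]
tool_rot: [[0.109, -0.0, 0.994], [-0.994, 0.0, 0.109], [-0.0, -1.0, -0.0]]
ft_force: [-0.2, -0.3, -2.5]
width: 0.171
```

```bash
python3 - <<'E'
from h import *
s=monitor.state(); a=vision.read_camera("side"); 
print(s["time"],np.round(s["tool_pos"],4),s["ft_force"],s["width"])
cv2.imwrite("pics/s8.png",cv2.resize(a[60:380,100:400],None,fx=1.8,fy=1.8,interpolation=cv2.INTER_CUBIC))
E
```

```text
18.7833 [ 0.5531 -0.1868  0.2019] [-0.19481502 -0.25409621 -2.50540078] 0.1711494906689766
```

View pics/s8.png

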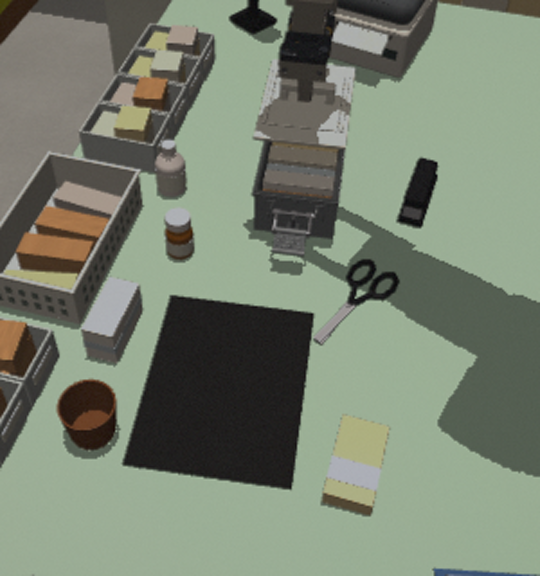

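>>> {"fn": "jog_arm", "kwargs": {"motion": [{"offset":[-0.15,0,0.02],"rotation":[0,0,0],"hand":1},{"offset":[-0.3,0,0.041],"rotation":[0,0,0],"hand":1},{"offset":[-0.3,0,0.041],"rotation":[0,0,0],"hand":1},{"offset":[-0.3,0,0.041],"rotation":[0,0,0],"hand":1},{"offset":[-0.3,0,0.041],"rotation":[0,0,0],"hand":1},{"offset":[-0.3,0,0.041],"rotation":[0,0,0],"hand":1},{"offset":[-0.3,0,0.041],"rotation":[0,0,0],"hand":1},{"offset":[-0.3,0,0.041],"rotation":[0,0,0],"hand":1},{"offset":[-0.3,0,0.041],"rotation":[0,0,0],"hand":1},{"offset":[-0.3,0,0.041],"rotation":[0,0,0],"hand":1},{"offset":[-0.3,0,0.041],"rotation":[0,0,0],"hand":1},{"offset":[-0.3,0,0.041],"rotation":[0,0,0],"hand":1},{"offset":[-0.3,0,0.041],"rotation":[0,0,0],"hand":1},{"offset":[-0.02,0,0.005],"rotation":[0,0,0],"hand":1},{"offset":[0,0,0],"rotation":[0,0,0],"hand":1},{"offset":[0,0,0],"rotation":[0,0,0],"hand":1},{"offset":[0,0,0],"rotation":[0,0,0],"hand":1}]}}

```text
time: 20.25
tool_pos: [0.5634, 0.1927, 0.2018]
tool_rot: [[0.108, -0.001, 0.994], [-0.994, -0.001, 0.108], [0.001, -1.0, -0.001]]
ft_force: [0.8, 0.3, -1.8]
width: 0.172
```

>>> {"fn": "jog_arm", "kwargs": {"motion": [{"offset":[0,0.2,0],"rotation":[0,0,0],"hand":1},{"offset":[0,0.3,0],"rotation":[0,0,0],"hand":1},{"offset":[0,0.3,0],"rotation":[0,0,0],"hand":1},{"offset":[0,0.3,0],"rotation":[0,0,0],"hand":1},{"offset":[0,0.3,0],"rotation":[0,0,0],"hand":1},{"offset":[0,0.15,0],"rotation":[0,0,0],"hand":1},{"offset":[0,0,0],"rotation":[0,0,0],"hand":1},{"offset":[0,0,0],"rotation":[0,0,0],"hand":1},{"offset":[0,0,0],"rotation":[0,0,0],"hand":1},{"offset":[0,0,0],"rotation":[0,0,0],"hand":1}]}}

```text
time: 21.08
tool_pos: [0.5653, 0.1935, 0.049]
tool_rot: [[0.108, 0.003, 0.994], [-0.994, 0.001, 0.108], [-0.001, -1.0, 0.003]]
ft_force: [-0.2, -0.2, -2.6]
width: 0.17
```

>>> {"fn": "jog_arm", "kwargs": {"motion": [{"offset":[0,0.08,0],"rotation":[0,0,0],"hand":1},{"offset":[0,0.05,0],"rotation":[0,0,0],"hand":1},{"offset":[0,0.04,0],"rotation":[0,0,0],"hand":1},{"offset":[0,0.015,0],"rotation":[0,0,0],"hand":1},{"offset":[0,0.015,0],"rotation":[0,0,0],"hand":1},{"offset":[0,0,0],"rotation":[0,0,0],"hand":1},{"offset":[0,0,0],"rotation":[0,0,0],"hand":1},{"offset":[0,0,0],"rotation":[0,0,0],"hand":1}]}}

```text
time: 21.75
tool_pos: [0.5641, 0.1935, 0.0274]
tool_rot: [[0.109, 0.0, 0.994], [-0.994, 0.0, 0.109], [-0.0, -1.0, 0.0]]
ft_force: [0.5, 0.1, -1.9]
width: 0.166
```

>>> {"fn": "jog_arm", "kwargs": {"motion": [{"offset":[0,0.01,0],"rotation":[0,0,0],"hand":1},{"offset":[0,0,0],"rotation":[0,0,0],"hand":1},{"offset":[0,0,0],"rotation":[0,0,0],"hand":1}]}}

```text
time: 22.0
tool_pos: [0.564, 0.1935, 0.0263]
tool_rot: [[0.109, 0.0, 0.994], [-0.994, -0.0, 0.109], [0.0, -1.0, 0.0]]
ft_force: [0.1, -0.2, -2.6]
width: 0.173
```

>>> {"fn": "jog_arm", "kwargs": {"motion": [{"offset":[0,0.01,0],"rotation":[0,0,0],"hand":1},{"offset":[0,0.008,0],"rotation":[0,0,0],"hand":1},{"offset":[0,0,0],"rotation":[0,0,0],"hand":1},{"offset":[0,0,0],"rotation":[0,0,0],"hand":1}]}}

```text
time: 22.33
tool_pos: [0.5642, 0.1935, 0.0258]
tool_rot: [[0.109, 0.0, 0.994], [-0.994, 0.0, 0.109], [-0.0, -1.0, 0.0]]
ft_force: [-4.7, -1.6, 13.2]
width: 0.17
```

>>> {"fn": "jog_arm", "kwargs": {"motion": [{"offset":[0,-0.01,0],"rotation":[0,0,0],"hand":1},{"offset":[0,0,0],"rotation":[0,0,0],"hand":1},{"offset":[0,0,0],"rotation":[0,0,0],"hand":1}]}}

```text
time: 22.58
tool_pos: [0.5642, 0.1935, 0.0258]
tool_rot: [[0.109, 0.0, 0.994], [-0.994, 0.0, 0.109], [-0.0, -1.0, 0.0]]
ft_force: [-2.3, 0.1, 4.6]
width: 0.17
```

>>> {"fn": "jog_arm", "kwargs": {"motion": [{"offset":[0,0,0],"rotation":[0,0,0],"hand":0.2},{"offset":[0,0,0],"rotation":[0,0,0],"hand":0.2},{"offset":[0,0,0],"rotation":[0,0,0],"hand":0.2},{"offset":[0,0,0],"rotation":[0,0,0],"hand":0.2},{"offset":[0,0,0],"rotation":[0,0,0],"hand":0.2},{"offset":[0,0,0],"rotation":[0,0,0],"hand":0.2},{"offset":[0,-0.05,0],"rotation":[0,0,0],"hand":0.2},{"offset":[0,-0.1,0],"rotation":[0,0,0],"hand":0.2},{"offset":[0,-0.2,0],"rotation":[0,0,0],"hand":0.2},{"offset":[0,-0.3,0],"rotation":[0,0,0],"hand":0.2},{"offset":[0,-0.35,0],"rotation":[0,0,0],"hand":0.2},{"offset":[0,-0.35,0],"rotation":[0,0,0],"hand":0.2},{"offset":[0,-0.35,0],"rotation":[0,0,0],"hand":0.2},{"offset":[0,-0.3,0],"rotation":[0,0,0],"hand":0.2},{"offset":[0,0,0],"rotation":[0,0,0],"hand":0.2},{"offset":[0,0,0],"rotation":[0,0,0],"hand":0.2},{"offset":[0,0,0],"rotation":[0,0,0],"hand":0.2}]}}

```text
time: 24.0
tool_pos: [0.5636, 0.1933, 0.2256]
tool_rot: [[0.109, 0.0, 0.994], [-0.994, 0.0, 0.109], [-0.0, -1.0, 0.0]]
ft_force: [-0.6, 0.2, 0.1]
width: 0.398
```

```bash
python3 - <<'E'
from h import *
s=monitor.state(); a=vision.read_camera("side")
print(s["time"],np.round(s["tool_pos"],4),s["ft_force"],s["width"])
cv2.imwrite("pics/s9.png",cv2.resize(a[60:380,100:400],None,fx=1.8,fy=1.8,interpolation=cv2.INTER_CUBIC))
E
```

```text
24.0 [0.5636 0.1933 0.2256] [-0.60039827  0.24136333  0.11115411] 0.3977080002704998
```

View pics/s9.png

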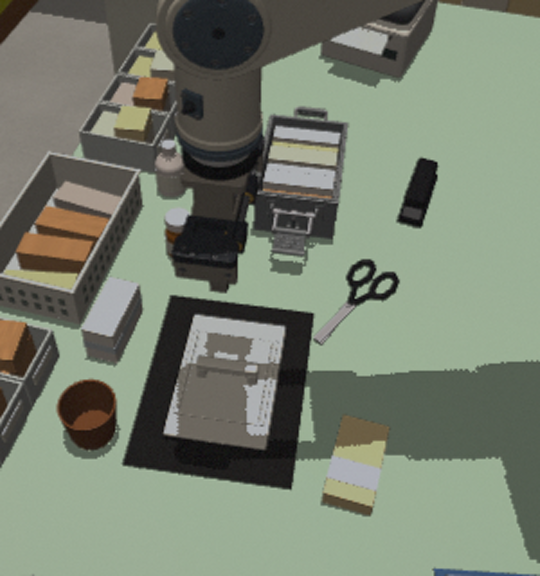

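The lid lies flat and handle up, well inside the mat (lid 165–285 × 315–450 within mat 125–313 × 297–488). The tote is in place with its clips open, and the gripper is clear.

```bash
python3 -c "
from bench import env
print(env.finish_job())"
```

```text
the job is handed in; nothing more can be done
None
```

The lid is off the tote and lying on the mat, both clips are open, and I handed the job in at about 24 s of the 72 s allowed. The hand-in gives no verdict, so what follows rests on my own checks.

**Clips:** I nested each clip's rolled edge in a 6 mm gap between the fingertips. I pressed it with 16–20 N and drew it outward over its arc, easing off until it snapped over. The highest press I read was about 20 N, against the 30 N limit. A wrist picture after the second clip showed both lying out and open.

**Tote:** The lid's corner had moved about 1.5 mm partway through the first clip, and the lid's measured position was within about 1 mm of its start after it. I did not measure the tote again after the second clip; in the last side picture it looked level and in place.

**Lid:** It came up by its handle and went down on the mat while still held. The contact force peaked at 13 N and was eased to 5 N before I let go. The last picture shows the lid flat, handle up and well inside the mat's edges.

**At the end:** The gripper was clear at 0.226 m with close to zero force. None of the other things visible on the counter had moved that I could see; that was judged by eye, not measured.

One reading disagreed. On the first clip the tool dropped 2–5 mm less than the ideal arc, and the side force was briefly 7 N near the end; I corrected by moving further outward.

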